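# Clear the hob: seasonings back in their stand by height

### The arm

A 6-joint arm with a two-finger parallel gripper is mounted at the origin on a cart in front of the work surface, level with it; the furniture and walls round the work are solid. World frame = base frame: x ahead of the robot, y to its left, z up, the work surface at z = 0. Lengths are in m, angles in rad, forces in N, time in s.
With the tool pointing down it reaches from about 0.275 to 0.725 m from the base axis. Payload 5.6 kg.
Tool frame: the origin (TCP) lies where the fingers leave the gripper's body, on its centre line; the fingertips stand 73 mm ahead of it and the grasp point (between the pads) lies 54 mm ahead of it; z points along the fingers, y is the line along which they close (so a half turn about z gives the same grasp; the last joint's range is limited). The gripper opens to 85 mm and grips with 20 to 120 N. Pads are 22 mm wide; open, the fingers measure 114 mm over their backs; the gripper's body (76 mm by 85 mm) begins 54 mm behind the grasp point. The pads swing forward as they close: fully open they stand 13 mm farther back than shut.
Start: joints at [-1.054, 0.255, 0.108, 0, -1.424, -0.285], TCP at [0.126, -0.535, 0.304] pointing down, gripper open.
Joint ranges: [-2.95, 2.95], [-1.21, 1.97], [-1.09, 1.5], [-2.87, 1.71], [-2.94, -0.07], [-3.05, 3.05]. Speed limits (rad/s): [2.57, 2.57, 3.14, 3.14, 3.14, 3.14].

### API

Orientations are given as a unit quaternion [x, y, z, w].
In Python, from cell import bot gives the robot as it stands.
- The arm moves only by the tool arm_command, never from a script. Its argument "deltas" is a list of rows, each an object with "claw": the closure, from 0 (fully open) to 1 (shut); "linear": the shift along the world's x, y, z in shares of 100 cm (1.0 is 100 cm), a list of three; "delta_rot": the turn, a rotation vector about the world's x, y, z in shares of 90 degrees (1.0 is 90 degrees), a list of three. In form: [{"claw": claw, "linear": [dx, dy, dz], "delta_rot": [wx, wy, wz]}, ...]. A call has 1 to 8 rows; each row is the pose to reach, as a shift and turn from the pose commanded when the call began; what a row does not reach only later rows make up. A row lasts 1/10 s, in which the tool goes at most 50 mm and 8.59 degrees, less where a joint would pass 70% of its speed; a pose out of reach is approached as far as the arm can. Shift and turn numbers lie between -1 and 1, and a call with a number outside is refused. A call with a gripper value outside its range is refused whole. The fingers move at their own pace and stop on an object; "squeeze" is the grip in N (left out, the last holds). Time passes only in rows, so rows that repeat a pose let the fingers close. It gives the time, the measured TCP pose, the force, the opening and the grip force at its end, in the units of the state.
- bot.get_obs(): the state, without advancing time (a new reading comes with each control period).
- bot.camera(name): name is "scene" or "top"; returns a dict with "image" (400x640x3 uint8, red, green, blue), "vfov" (degrees; the focal length in pixels is half the picture's height over the tangent of half this angle, whatever the lens; pixels are square), "cx", "cy" (the principal point, pixels), "R" (3x3) and "t" (3): a world point X has camera coordinates R X + t. Camera axes: x right, y down, z forward; pixel columns grow to the right and rows downward; lengths in m; the calibration is good to about 2 mm. A picture is of the moment at which its call begins. There is no depth.
- bot.hand_in(): hands the job in; it is judged then, once.
Trained networks look in a picture, given as the dict that the camera call returned (one of the last four; its "shot" number tells which), for a name from the list of things; names that differ only in an ending like _2 or _b are one class to them, and where a whole thing is asked for, a point or a joint stands for the part that bears it (a point fixed in the world has none). Each returns a list of dicts, best first, with "p" (0 to 1); they miss things now and then, are a little off and sometimes report something else, mostly with a low value. They report only what shows in the picture. A call takes as long as a camera call. They do not tell look-alikes from the thing itself.
- bot.look_for(name, picture): "extent" ([left, top, right, bottom] in pixels, round what is visible of it).
- bot.outline_of(name, picture): "region" (400x640 bool, what is visible of it) and "extent" ([left, top, right, bottom] in pixels, round what is visible of it).
The state is a dict: "clock": time; "joint_positions": joint angles; "joint_velocities": joint speeds; "joint_efforts": joint torques, N m; "tcp_pos": TCP position; "orientation": TCP orientation; "contact_force": force on the tool from outside, world axes, zero at the start; "wrist_torque": the same for the moment, N m; "finger_gap": finger opening in m; "finger_force": force on a finger pad.
Only numpy, scipy, OpenCV 4.12 (cv2) and the standard library are available. Lean on these libraries where they do the work, as an engineer would, in place of code of your own. Each camera call takes 0.05 s, during which the arm holds its last target. There are 200 camera calls.

### The job

I want to cook, so the hob has to be cleared of the seasonings: put the pepper mill, the oil cruet, the spice jar and the salt shaker back in the seasoning stand on the worktop, one to a well, lined up by height so that the tallest stands where the guard rail is highest and the shortest where it is lowest. Stand each one upright, right down in its well, setting it down rather than dropping it, and do not shift the beaker, the tin or the wooden spoon that are also on the hob.

Things in the scene. Friction and masses are not known exactly. Their poses are not given: they have to be found in the camera images.
- seasoning_stand: oak stand 350 (y) x 106 (x) x 28 mm, fixed on the worktop left of the hob at any angle. Origin: centre of underside, 6.5 mm below the hob glass. Wells (12 deep, floor 16 mm above origin) at x 0, y +120, +40, -40, -120, diameters 76, 68, 62, 62 mm. Wire guard rail 5.6 mm thick at x +-44.5 and across both ends slopes from 88 mm above the origin at the +y end (y 166) to 32 at the -y end.
- the_pepper_mill: turned brown wooden pepper mill with a waist and a round head, 58 mm in diameter at the foot, 170 mm tall, about 0.18 kg; its round head is 49 mm in diameter, widest 141 mm up, with a small steel nut on top. One rigid piece. Origin: centre of the foot, z up along its axis. Stands upright on the hob at the start.
- oil_cruet: round stainless steel oil cruet with a black cap, 138 mm tall, about 0.22 kg: body 49 mm in diameter up to 80 mm, shoulder up to 106 mm, then a straight neck and cap 25 to 27 mm in diameter up to the top. One rigid closed piece. Origin: centre of the foot, z up along its axis. Stands upright on the hob at the start.
- spice_jar: slim cylindrical spice jar with a black screw cap and a paper label, 41 mm in diameter, 105 mm tall, about 0.11 kg; straight sided all the way up, one rigid closed piece. Origin: centre of the foot, z up along its axis. Stands upright on the hob at the start.
- the_salt_shaker: pale glass salt shaker with a domed light grey top, 90 mm tall, about 0.10 kg: 44 mm in diameter at its widest, 30 mm up, narrowing evenly to 35 mm at 60 mm; the top is 34 mm in diameter from 66 to 78 mm up. Origin: centre of the foot, z up along its axis. Stands upright on the hob at the start.
- beaker: plain white open beaker, 85 mm in diameter at the rim, 96 mm tall; a bystander standing loose on the hob among the seasonings. Origin: centre of the foot.
- tin: flat round food tin, 86 mm in diameter, 40 mm tall; a bystander standing loose on the hob among the seasonings. Origin: centre of the underside.
- spoon: dark brown wooden spoon, 315 mm long, 45 mm wide, 15 mm thick, lying loose along the front edge of the hob, nearer to the robot than the seasonings; a bystander. Origin: middle of the underside.
There are look-alikes about, which are no part of the job. Of the things shaped like the the_pepper_mill, the brown one is meant.

How it is judged:
By the outcome, as a careful person would: the job done as asked, in the order asked, and still so for the second after the job is handed in, with the robot touching nothing.
It also fails if it takes over 115 s, if anything falls off the work surface, if the arm or the gripper's body presses on something with over 40 N, if the wrist force passes 120 N, or if a joint passes its speed limit or range.

## Working session

There is one attempt and no reset: what is moved stays moved. The work goes in short steps, Python scripts to look and compute and a tool call to move; the robot and the scene stay as the last step left them, time stands still between calls to the robot, and variables do not carry over. Pictures are saved under pics/ and viewed, at most 14 in all, crops included, and the job is handed in when it is done.

Besides the shell and the picture viewer there is one more tool, called after "Request:" as name(argument=value, ...) on one line, values as JSON. arm_command: Moves the arm, as the interface text tells. Its arguments: {"type":"object","properties":{"deltas":{"type":"array","items":{"type":"object","properties":{"claw":{"type":"number"},"linear":{"type":"array","items":{"type":"number"}},"delta_rot":{"type":"array","items":{"type":"number"}}}}},"squeeze":{"type":"number"}},"required":["deltas"]}

```bash
ls; mkdir -p pics; cat > h.py <<'E'
import numpy as np,cv2
from cell import bot
def K(c):
    f=200/np.tan(np.radians(c['vfov'])/2); return f,c['cx'],c['cy']
def proj(c,X):
    f,cx,cy=K(c); P=np.array(c['R'])@np.array(X,float)+np.array(c['t']); return np.array([cx+f*P[0]/P[2],cy+f*P[1]/P[2]])
def ray(c,u,v):
    f,cx,cy=K(c); R=np.array(c['R']); d=R.T@np.array([(u-cx)/f,(v-cy)/f,1]); return -R.T@np.array(c['t']),d
def atz(c,u,v,z):
    o,d=ray(c,u,v); return o+d*(z-o[2])/d[2]
def save(c,n): cv2.imwrite('pics/'+n,c['image'][:,:,::-1])
E
python3 - <<'E'
from h import *
o=bot.get_obs(); print(o)
for n in ['scene','top']:
    c=bot.camera(n); save(c,n+'0.png'); print(n,c['vfov'],c['cx'],c['cy'],np.round(c['R'],3).tolist(),np.round(c['t'],3))
    print('campos',-np.array(c['R']).T@c['t'])
    for k in ['seasoning_stand','the_pepper_mill','oil_cruet','spice_jar','the_salt_shaker','beaker','tin','spoon']:
        print(k,[(round(d['p'],2),np.round(d['extent']).tolist()) for d in bot.look_for(k,c)][:4])
E
```

```text
pics
{'clock': 0.0, 'joint_positions': array([-1.05440678e+00,  2.55721964e-01,  1.07041003e-01, -4.98935142e-04,
       -1.42392860e+00, -2.84583016e-01]), 'joint_velocities': array([-3.27246994e-05, -8.47809404e-04, -4.25534045e-04, -2.29940192e-04,
        4.49327467e-04, -8.67416829e-05]), 'joint_efforts': array([-3.08191488e-05, -3.86629629e+01,  2.37935847e+01,  5.36522180e+00,
       -6.21138446e-03, -9.32161612e-06]), 'tcp_pos': array([ 0.1263312 , -0.53492463,  0.30301963]), 'orientation': array([-1.15607403e-01,  9.93294541e-01,  9.31074398e-04, -1.26234493e-04]), 'contact_force': array([-0.73859095,  0.21910871,  0.33140306]), 'wrist_torque': array([ 0.03880437, -0.0189322 , -0.05165319]), 'finger_force': 0.0, 'finger_gap': 0.08545239354797615}
scene 49.19985072329799 314.23966023729554 200.68721720388376 [[-0.661, -0.75, 0.005], [-0.454, 0.395, -0.799], [0.597, -0.53, -0.602]] [0.28  0.287 0.864]
campos [-0.20005693  0.55490702  0.74757868]
seasoning_stand [(0.78, [128.0, 220.0, 289.0, 295.0])]
the_pepper_mill [(0.85, [301.0, 116.0, 316.0, 169.0]), (0.64, [382.0, 141.0, 3
[... 273 characters left out ...]
076246223346 321.6397265124246 205.61044469179623 [[-0.024, -1.0, -0.015], [-0.987, 0.026, -0.157], [0.158, 0.011, -0.987]] [-0.042  0.517  1.001]
campos [ 0.35138361 -0.06597354  1.06895624]
seasoning_stand [(0.77, [131.0, 165.0, 270.0, 264.0])]
the_pepper_mill [(0.75, [453.0, 200.0, 497.0, 229.0]), (0.7, [410.0, 221.0, 447.0, 249.0]), (0.7, [368.0, 111.0, 400.0, 147.0])]
oil_cruet [(0.82, [352.0, 225.0, 374.0, 246.0])]
spice_jar [(0.65, [294.0, 228.0, 316.0, 250.0])]
the_salt_shaker [(0.71, [299.0, 164.0, 319.0, 184.0])]
beaker [(0.78, [404.0, 154.0, 446.0, 191.0]), (0.51, [295.0, 229.0, 314.0, 249.0])]
tin [(0.85, [348.0, 164.0, 386.0, 204.0])]
spoon [(0.72, [349.0, 270.0, 471.0, 290.0])]
```

View pics/top0.png

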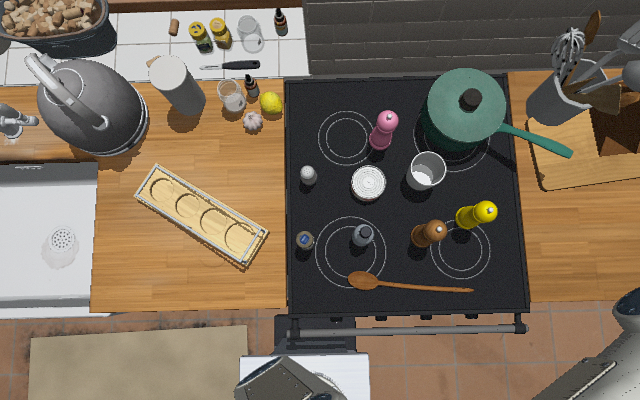

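View pics/scene0.png

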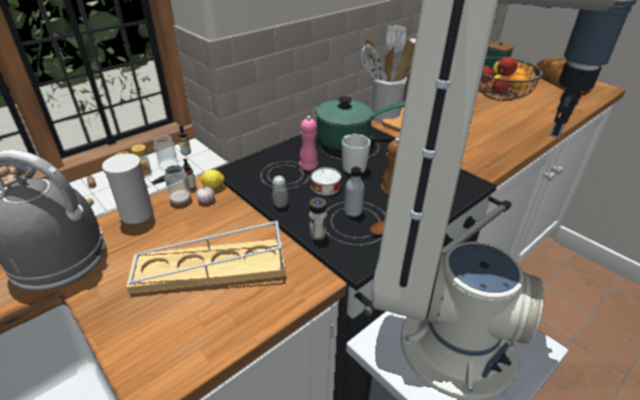

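Things shaped like the mill in the top view: pink (375,130), brown (430,235), yellow (478,213). The brown one fits the description. I'll confirm it in a crop and fit positions.

```bash
cat >> h.py <<'E'
PROF={'the_pepper_mill':[(29,0),(29,8),(24.5,141),(15,163),(5,170)],'oil_cruet':[(24.5,0),(24.5,80),(13,106),(13,138)],'spice_jar':[(20.5,0),(20.5,105)],'the_salt_shaker':[(20,0),(22,30),(17.5,60),(17,66),(17,78),(8,90)],'beaker':[(32,0),(42.5,96)],'tin':[(43,0),(43,40)]}
def bbox(c,k,x,y,z0):
    a=np.linspace(0,2*np.pi,48)
    P=np.array([proj(c,[x+r/1e3*np.cos(t),y+r/1e3*np.sin(t),z0+h/1e3]) for r,h in PROF[k] for t in a])
    return np.r_[P.min(0),P.max(0)]
from scipy.optimize import least_squares
def fit(k,dets,z0):
    f=lambda p:np.concatenate([bbox(c,k,p[0],p[1],z0)-e for c,e in dets])
    c,e=dets[0]; g=atz(c,(e[0]+e[2])/2,(e[1]+e[3])/2,.05)[:2]
    r=least_squares(f,g,loss='soft_l1'); return r.x,np.round(r.fun,1)
E
python3 - <<'E'
from h import *
t=bot.camera('top'); s=bot.camera('scene')
A=t['image'][160:270,125:275]; cv2.imwrite('pics/stand.png',cv2.resize(A,None,fx=5,fy=5,interpolation=2)[:,:,::-1])
A=t['image'][190:260,395:505]; cv2.imwrite('pics/mill.png',cv2.resize(A,None,fx=6,fy=6,interpolation=2)[:,:,::-1])
pick={'the_pepper_mill':((428,235),None),'oil_cruet':((363,235),(355,192)),'spice_jar':((305,239),(318,219)),'the_salt_shaker':((309,174),(280,192)),'beaker':((425,172),(355,152)),'tin':((367,184),(325,182))}
for k,(pt,ps) in pick.items():
    ds=[]
    for c,p in ((t,pt),(s,ps)):
        if p is None: continue
        for d in bot.outline_of(k,c):
            e=np.array(d['extent'],float); 
            if np.hypot((e[0]+e[2])/2-p[0],(e[1]+e[3])/2-p[1])<12:
                v,u=np.where(d['region']); ds.append((c,np.array([u.min(),v.min(),u.max()+1,v.max()+1])-0.)); break
    print(k,len(ds))
    for z0 in (-.0065,0,.0065):
        if ds: x,r=fit(k,ds,z0); print('  ',z0,np.round(x,4),r.tolist(),round(float((r**2).sum()),1))
    for c,e in ds: print('   single',np.round(fit(k,[(c,e)],0)[0],4))
E
```

```text
the_pepper_mill 1
   -0.0065 [ 0.4368 -0.311 ] [0.4, -0.2, -0.4, 0.2] 0.4
   0 [ 0.4363 -0.3094] [0.3, -0.3, -0.3, 0.3] 0.4
   0.0065 [ 0.4357 -0.3077] [0.2, -0.4, -0.2, 0.4] 0.4
   single [ 0.4363 -0.3094]
oil_cruet 2
   -0.0065 [ 0.4391 -0.1574] [0.7, -0.3, 0.2, 0.1, -0.7, 0.4, 0.1, 1.4] 3.2
   0 [ 0.4376 -0.1557] [0.2, -0.0, -0.2, 0.5, -0.7, -1.3, 0.2, 0.1] 2.6
   0.0065 [ 0.4365 -0.1545] [-0.1, 0.2, -0.4, 0.8, -0.6, -3.1, 0.4, -1.4] 12.9
   single [ 0.4383 -0.1558]
   single [ 0.4356 -0.1545]
spice_jar 2
   -0.0065 [ 0.4285 -0.0153] [1.5, 0.2, 0.3, 0.1, -0.5, -0.0, -0.8, 2.5] 9.5
   0 [ 0.4275 -0.0146] [1.0, 0.4, -0.0, 0.3, -0.5, -1.8, -0.6, 1.0] 6.1
   0.0065 [ 0.4262 -0.0137] [0.4, 0.7, -0.4, 0.7, -0.4, -3.6, -0.5, -0.5] 14.9
   single [ 0.4284 -0.0134]
   single [ 0.4259 -0.0149]
the_salt_shaker 2
   -0.0065 [ 0.598  -0.0245] [0.6, -0.7, 0.7, 0.4, -0.3, 0.7, -0.5, 2.0] 6.3
   0 [ 0.5956 -0.0235] [0.1, -0.4, 0.2, 0.8, -0.2, -0.8, -0.3, 0.7] 2.1
   0.0065 [ 0.5932 -0.0227] [-0.4, -0.1, -0.1, 1.2, -0.0, -2.3, -0.1, -0.6] 7.3
   single [ 0.5961 -0.0231]
   single [ 0.5952 -0.0241]
beaker 2
   -0.0065 [ 0.5905 -0.3149] [1.4, -0.1, -0.1, -0.3, -0.2, 0.9, -0.2, 2.8] 10.8
   0 [ 0.5885 -0.3124] [0.9, -0.0, -0.3, 0.0, -0.2, -0.4, -0.1, 1.6] 3.7
   0.0065 [ 0.5866 -0.3101] [0.6, 0.0, -0.5, 0.3, -0.2, -1.9, 0.0, 0.4] 4.5
   single [ 0.5885 -0.3117]
   single [ 0.5913 -0.3159]
tin 2
   -0.0065 [ 0.5753 -0.178 ] [0.6, 0.2, 0.3, -0.1, 0.0, 1.6, -1.7, 0.2] 6.0
   0 [ 0.5732 -0.1764] [0.2, 0.4, 0.1, 0.3, 0.1, 0.2, -1.5, -1.1] 3.8
   0.0065 [ 0.5712 -0.175 ] [-0.1, 0.5, -0.0, 0.7, 0.2, -1.2, -1.2, -2.4] 9.4
   single [ 0.5741 -0.176 ]
   single [ 0.5698 -0.1761]
```

View pics/stand.png

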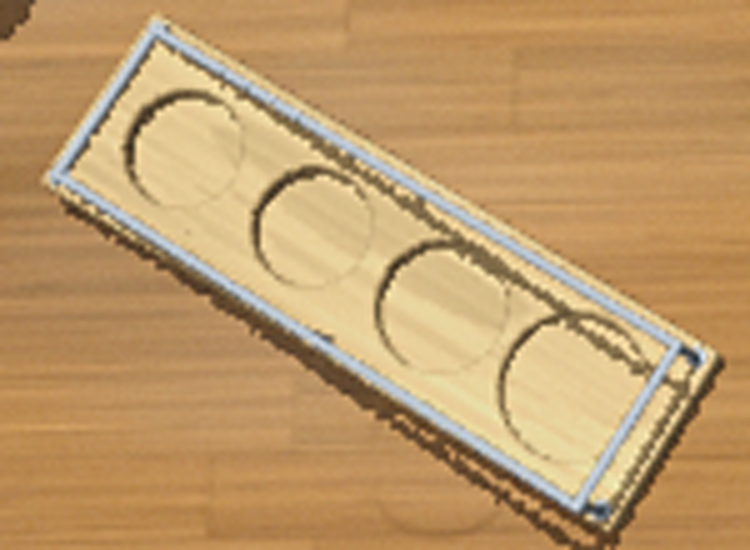

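View pics/mill.png

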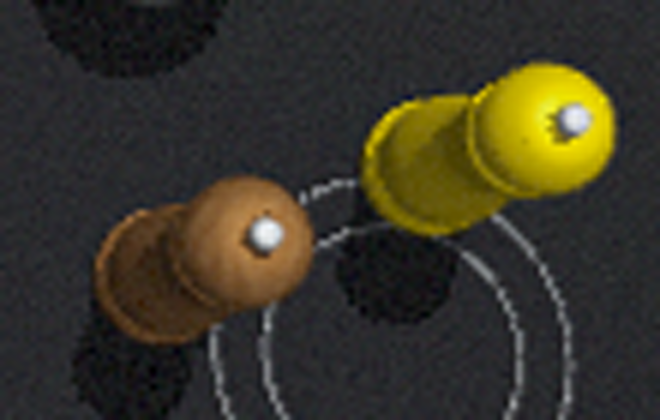

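The crops show the brown mill's foot at about (421,235), with the yellow one a separate mill behind it at (466,217), so brown is confirmed. The stand's wells run from upper left (161,189) to lower right (239,237). The high rail is at the lower-right end.

```bash
python3 - <<'E'
from h import *
t=bot.camera('top'); s=bot.camera('scene')
w=np.array([(183,149),(314,227),(442,306),(574,389)],float); uv=(w+.5)/5+[125,160]-.5+.5
P=np.array([atz(t,u,v,.0215)[:2] for u,v in uv]); print(np.round(P,4))
ys=np.array([-120,-40,40,120])/1e3
d=np.polyfit(ys,P,1); c0=d[1]; e=d[0]; print('spacing scale',np.linalg.norm(e),'centre',c0)
e/=np.linalg.norm(e); print('ey',e,'yaw',np.degrees(np.arctan2(e[1],e[0]))-90,'angle of y',np.degrees(np.arctan2(e[1],e[0])))
W=np.array([c0+e*y for y in ys]); print('wells',np.round(W,4))
im=s['image'].copy()
for p,r in zip(W,(31,31,34,38)):
    q=np.array([proj(s,[p[0]+r/1e3*np.cos(a),p[1]+r/1e3*np.sin(a),.0215]) for a in np.linspace(0,6.28,40)]); cv2.polylines(im,[(q*8).astype(np.int32)],True,(255,0,0),1,cv2.LINE_AA,3)
cv2.imwrite('pics/sc1.png',cv2.resize(im[205:305,120:300],None,fx=4,fy=4,interpolation=2)[:,:,::-1])
ds=[d for d in bot.outline_of('the_pepper_mill',t)]
for d in ds:
    v,u=np.where(d['region']); print(d['p'],fit('the_pepper_mill',[(t,np.array([u.min(),v.min(),u.max()+1,v.max()+1]))],0))
E
```

```text
[[0.5709 0.3576]
 [0.5282 0.2885]
 [0.4856 0.2218]
 [0.4415 0.1541]]
spacing scale 1.0032334853849865 centre [0.5065426  0.25547919]
ey [-0.53667549 -0.84378873] yaw -212.45761044822262 angle of y -122.45761044822262
wells [[0.5709 0.3567]
 [0.528  0.2892]
 [0.4851 0.2217]
 [0.4421 0.1542]]
0.96 (array([ 0.4362382, -0.3104496]), array([-0.3, -0.3,  0.2,  0.3]))
0.94 (array([ 0.69853885, -0.21459351]), array([ 0.1, -0.3, -0.1,  0.3]))
0.63 (array([ 0.47901718, -0.42477267]), array([ 0.1, -0.4, -0.1,  0.5]))
```

View pics/sc1.png

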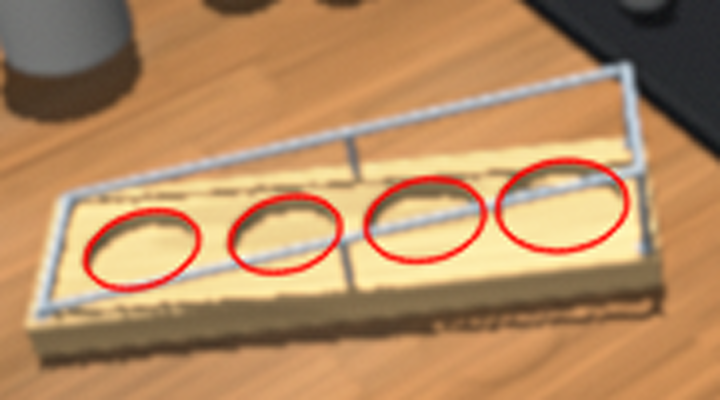

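Units first: shifts go in shares of 100 cm and turns go in shares of 90 degrees. So 26.1 cm / 100 = 0.261, 24 cm / 100 = 0.24, 44.2 degrees / 90 = 0.4911.

Request:
arm_command(deltas=[{"claw":0,"linear":[0.03,0.033,0],"delta_rot":[0,0,0.0667]},{"claw":0,"linear":[0.06,0.065,0],"delta_rot":[0,0,0.1333]},{"claw":0,"linear":[0.09,0.098,0],"delta_rot":[0,0,0.2]},{"claw":0,"linear":[0.12,0.13,0],"delta_rot":[0,0,0.2667]},{"claw":0,"linear":[0.15,0.163,0],"delta_rot":[0,0,0.3333]},{"claw":0,"linear":[0.18,0.196,0],"delta_rot":[0,0,0.4]},{"claw":0,"linear":[0.21,0.229,0],"delta_rot":[0,0,0.4667]},{"claw":0,"linear":[0.24,0.261,0],"delta_rot":[0,0,0.4911]}])

```text
clock: 2.5
tcp_pos: [0.3673, -0.2727, 0.3043]
orientation: [-0.482, 0.876, -0.0, 0.0]
contact_force: [0.9, -0.9, 0.3]
finger_gap: 0.0855
finger_force: 0.0
```

Scaled: 25 cm / 100 = 0.25, 23 cm / 100 = 0.23.

Request:
arm_command(deltas=[{"claw":0,"linear":[0.03,0.033,0],"delta_rot":[0,0,0]},{"claw":0,"linear":[0.06,0.065,0],"delta_rot":[0,0,0]},{"claw":0,"linear":[0.09,0.098,0],"delta_rot":[0,0,0]},{"claw":0,"linear":[0.12,0.13,0],"delta_rot":[0,0,0]},{"claw":0,"linear":[0.15,0.163,0],"delta_rot":[0,0,0]},{"claw":0,"linear":[0.18,0.196,0],"delta_rot":[0,0,0]},{"claw":0,"linear":[0.21,0.229,0],"delta_rot":[0,0,0]},{"claw":0,"linear":[0.23,0.25,-0.04],"delta_rot":[0,0,0]}])

```text
clock: 3.3
tcp_pos: [0.6005, -0.0221, 0.2686]
orientation: [-0.482, 0.876, -0.003, 0.005]
contact_force: [0.5, 0.3, 0.5]
finger_gap: 0.0854
finger_force: 0.0
```

Scaled: -14.3 cm / 100 = -0.143, -13 cm / 100 = -0.13.

Request:
arm_command(deltas=[{"claw":0,"linear":[0,0,-0.03],"delta_rot":[0,0,0]},{"claw":0,"linear":[0,0,-0.06],"delta_rot":[0,0,0]},{"claw":0,"linear":[0,0,-0.09],"delta_rot":[0,0,0]},{"claw":0,"linear":[0,0,-0.11],"delta_rot":[0,0,0]},{"claw":0,"linear":[0,0,-0.13],"delta_rot":[0,0,0]},{"claw":0,"linear":[0,0,-0.143],"delta_rot":[0,0,0]},{"claw":0,"linear":[0,0,-0.143],"delta_rot":[0,0,0]},{"claw":0,"linear":[0,0,-0.143],"delta_rot":[0,0,0]}])

```text
clock: 4.1
tcp_pos: [0.5968, -0.0243, 0.1215]
orientation: [-0.481, 0.877, -0.0, 0.0]
contact_force: [0.2, 0.5, 0.2]
finger_gap: 0.0857
finger_force: 0.0
```

Request:
arm_command(deltas=[{"claw":0.3,"linear":[0,0,0],"delta_rot":[0,0,0]},{"claw":0.4,"linear":[0,0,0],"delta_rot":[0,0,0]},{"claw":0.5,"linear":[0,0,0],"delta_rot":[0,0,0]},{"claw":0.7,"linear":[0,0,0],"delta_rot":[0,0,0]},{"claw":1,"linear":[0,0,0],"delta_rot":[0,0,0]},{"claw":1,"linear":[0,0,0],"delta_rot":[0,0,0]},{"claw":1,"linear":[0,0,0],"delta_rot":[0,0,0]},{"claw":1,"linear":[0,0,0],"delta_rot":[0,0,0]}], squeeze=25)

```text
clock: 4.9
tcp_pos: [0.5967, -0.0242, 0.1216]
orientation: [-0.481, 0.877, -0.0, 0.0]
contact_force: [-1.3, 1.1, 5.9]
finger_gap: 0.0343
finger_force: 25.0
```

Scaled: 14 cm / 100 = 0.14, 12 cm / 100 = 0.12.

Request:
arm_command(deltas=[{"claw":1,"linear":[0,0,0.015],"delta_rot":[0,0,0]},{"claw":1,"linear":[0,0,0.04],"delta_rot":[0,0,0]},{"claw":1,"linear":[0,0,0.07],"delta_rot":[0,0,0]},{"claw":1,"linear":[0,0.01,0.1],"delta_rot":[0,0,0]},{"claw":1,"linear":[0,0.03,0.12],"delta_rot":[0,0,0]},{"claw":1,"linear":[-0.004,0.06,0.12],"delta_rot":[0,0,0]},{"claw":1,"linear":[-0.007,0.1,0.12],"delta_rot":[0,0,0]},{"claw":1,"linear":[-0.01,0.14,0.12],"delta_rot":[0,0,0]}])

```text
clock: 5.7
tcp_pos: [0.5859, 0.1167, 0.2403]
orientation: [-0.48, 0.877, 0.0, -0.0]
contact_force: [-0.0, 0.0, -0.5]
finger_gap: 0.0345
finger_force: 24.9
```

Scaled: 24.1 cm / 100 = 0.241, 22.5 cm / 100 = 0.225.

Request:
arm_command(deltas=[{"claw":1,"linear":[-0.002,0.04,0],"delta_rot":[0,0,0]},{"claw":1,"linear":[-0.004,0.08,0],"delta_rot":[0,0,0]},{"claw":1,"linear":[-0.007,0.12,0],"delta_rot":[0,0,0]},{"claw":1,"linear":[-0.01,0.16,0],"delta_rot":[0,0,0]},{"claw":1,"linear":[-0.012,0.2,0],"delta_rot":[0,0,0]},{"claw":1,"linear":[-0.014,0.225,0],"delta_rot":[0,0,0]},{"claw":1,"linear":[-0.016,0.241,0],"delta_rot":[0,0,0]},{"claw":1,"linear":[-0.016,0.241,0],"delta_rot":[0,0,0]}])

```text
clock: 6.5
tcp_pos: [0.5697, 0.3583, 0.2396]
orientation: [-0.482, 0.876, -0.0, -0.001]
contact_force: [-0.4, 0.4, -1.3]
finger_gap: 0.0342
finger_force: 24.9
```

Scaled: -10.4 cm / 100 = -0.104, -10.1 cm / 100 = -0.101.

Request:
arm_command(deltas=[{"claw":1,"linear":[0,0,-0.025],"delta_rot":[0,0,0]},{"claw":1,"linear":[0,0,-0.05],"delta_rot":[0,0,0]},{"claw":1,"linear":[0,0,-0.07],"delta_rot":[0,0,0]},{"claw":1,"linear":[0,0,-0.085],"delta_rot":[0,0,0]},{"claw":1,"linear":[0,0,-0.095],"delta_rot":[0,0,0]},{"claw":1,"linear":[0,0,-0.101],"delta_rot":[0,0,0]},{"claw":1,"linear":[0,0,-0.104],"delta_rot":[0,0,0]},{"claw":1,"linear":[0,0,-0.104],"delta_rot":[0,0,0]}])

```text
clock: 7.3
tcp_pos: [0.5705, 0.3566, 0.1371]
orientation: [-0.481, 0.877, 0.0, 0.0]
contact_force: [0.0, -0.2, -0.5]
finger_gap: 0.0343
finger_force: 24.9
```

Scaled: -0.3 cm / 100 = -0.003, -0.2 cm / 100 = -0.002.

Request:
arm_command(deltas=[{"claw":1,"linear":[0,0,-0.001],"delta_rot":[0,0,0]},{"claw":1,"linear":[0,0,-0.002],"delta_rot":[0,0,0]},{"claw":1,"linear":[0,0,-0.003],"delta_rot":[0,0,0]},{"claw":1,"linear":[0,0,-0.003],"delta_rot":[0,0,0]}])

```text
clock: 7.7
tcp_pos: [0.5703, 0.3568, 0.1339]
orientation: [-0.481, 0.877, 0.0, -0.0]
contact_force: [0.3, -0.4, -0.6]
finger_gap: 0.0344
finger_force: 24.9
```

Scaled: -0.25 cm / 100 = -0.0025, -0.2 cm / 100 = -0.002.

Request:
arm_command(deltas=[{"claw":1,"linear":[0,0,-0.001],"delta_rot":[0,0,0]},{"claw":1,"linear":[0,0,-0.002],"delta_rot":[0,0,0]},{"claw":1,"linear":[0,0,-0.0025],"delta_rot":[0,0,0]},{"claw":1,"linear":[0,0,-0.0025],"delta_rot":[0,0,0]}])

```text
clock: 8.1
tcp_pos: [0.5704, 0.3567, 0.1314]
orientation: [-0.481, 0.877, 0.0, -0.0]
contact_force: [-0.2, 0.6, -0.7]
finger_gap: 0.0345
finger_force: 24.9
```

Scaled: -0.1 cm / 100 = -0.001, -0.05 cm / 100 = -0.0005.

Request:
arm_command(deltas=[{"claw":1,"linear":[0,0,-0.0005],"delta_rot":[0,0,0]},{"claw":1,"linear":[0,0,-0.001],"delta_rot":[0,0,0]},{"claw":1,"linear":[0,0,-0.001],"delta_rot":[0,0,0]}])

```text
clock: 8.4
tcp_pos: [0.5706, 0.3571, 0.1311]
orientation: [-0.481, 0.877, 0.0, 0.001]
contact_force: [-0.7, 0.5, 3.9]
finger_gap: 0.0344
finger_force: 25.5
```

Scaled: 13 cm / 100 = 0.13, 9 cm / 100 = 0.09.

Request:
arm_command(deltas=[{"claw":0.5,"linear":[0,0,0],"delta_rot":[0,0,0]},{"claw":0.4,"linear":[0,0,0],"delta_rot":[0,0,0]},{"claw":0.2,"linear":[0,0,0],"delta_rot":[0,0,0]},{"claw":0.2,"linear":[0,0,0],"delta_rot":[0,0,0]},{"claw":0.2,"linear":[0,0,0.02],"delta_rot":[0,0,0]},{"claw":0.2,"linear":[0,0,0.05],"delta_rot":[0,0,0]},{"claw":0.2,"linear":[0,0,0.09],"delta_rot":[0,0,0]},{"claw":0.2,"linear":[0,0,0.13],"delta_rot":[0,0,0]}])

```text
clock: 9.2
tcp_pos: [0.5702, 0.3564, 0.2615]
orientation: [-0.481, 0.877, -0.0, -0.001]
contact_force: [0.2, 0.6, -0.1]
finger_gap: 0.0683
finger_force: 0.0
```

Scaled: -34.5 cm / 100 = -0.345, -30.6 cm / 100 = -0.306.

Request:
arm_command(deltas=[{"claw":0,"linear":[-0.014,-0.037,0],"delta_rot":[0,0,0]},{"claw":0,"linear":[-0.031,-0.08,0],"delta_rot":[0,0,0]},{"claw":0,"linear":[-0.048,-0.124,0],"delta_rot":[0,0,0]},{"claw":0,"linear":[-0.065,-0.17,0],"delta_rot":[0,0,0]},{"claw":0,"linear":[-0.082,-0.214,0],"delta_rot":[0,0,0]},{"claw":0,"linear":[-0.1,-0.26,0],"delta_rot":[0,0,0]},{"claw":0,"linear":[-0.118,-0.306,0],"delta_rot":[0,0,0]},{"claw":0,"linear":[-0.133,-0.345,0],"delta_rot":[0,0,0]}])

```text
clock: 10.0
tcp_pos: [0.436, 0.0097, 0.2606]
orientation: [-0.481, 0.877, -0.0, 0.0]
contact_force: [0.3, -0.2, 0.7]
finger_gap: 0.0856
finger_force: 0.0
```

Scaled: -13.1 cm / 100 = -0.131, -12.3 cm / 100 = -0.123.

Request:
arm_command(deltas=[{"claw":0,"linear":[-0.007,-0.02,0],"delta_rot":[0,0,0]},{"claw":0,"linear":[-0.01,-0.026,-0.015],"delta_rot":[0,0,0]},{"claw":0,"linear":[-0.01,-0.026,-0.05],"delta_rot":[0,0,0]},{"claw":0,"linear":[-0.01,-0.026,-0.08],"delta_rot":[0,0,0]},{"claw":0,"linear":[-0.01,-0.026,-0.105],"delta_rot":[0,0,0]},{"claw":0,"linear":[-0.01,-0.026,-0.123],"delta_rot":[0,0,0]},{"claw":0,"linear":[-0.01,-0.026,-0.131],"delta_rot":[0,0,0]},{"claw":0,"linear":[-0.01,-0.026,-0.131],"delta_rot":[0,0,0]}])

```text
clock: 10.8
tcp_pos: [0.4269, -0.0144, 0.1288]
orientation: [-0.481, 0.877, 0.0, -0.001]
contact_force: [0.2, -0.8, 0.4]
finger_gap: 0.0853
finger_force: 0.0
```

Request:
arm_command(deltas=[{"claw":0.3,"linear":[0,0,0],"delta_rot":[0,0,0]},{"claw":0.4,"linear":[0,0,0],"delta_rot":[0,0,0]},{"claw":0.5,"linear":[0,0,0],"delta_rot":[0,0,0]},{"claw":0.7,"linear":[0,0,0],"delta_rot":[0,0,0]},{"claw":1,"linear":[0,0,0],"delta_rot":[0,0,0]},{"claw":1,"linear":[0,0,0],"delta_rot":[0,0,0]},{"claw":1,"linear":[0,0,0],"delta_rot":[0,0,0]}])

```text
clock: 11.5
tcp_pos: [0.4278, -0.0141, 0.1302]
orientation: [-0.481, 0.877, -0.0, 0.001]
contact_force: [-2.3, 1.2, 6.8]
finger_gap: 0.0403
finger_force: 24.9
```

Scaled: 13 cm / 100 = 0.13, 12 cm / 100 = 0.12.

Request:
arm_command(deltas=[{"claw":1,"linear":[0,0,0.015],"delta_rot":[0,0,0]},{"claw":1,"linear":[0,0,0.04],"delta_rot":[0,0,0]},{"claw":1,"linear":[0,0,0.07],"delta_rot":[0,0,0]},{"claw":1,"linear":[0,0,0.1],"delta_rot":[0,0,0]},{"claw":1,"linear":[0.006,0.02,0.12],"delta_rot":[0,0,0]},{"claw":1,"linear":[0.016,0.05,0.12],"delta_rot":[0,0,0]},{"claw":1,"linear":[0.03,0.09,0.12],"delta_rot":[0,0,0]},{"claw":1,"linear":[0.042,0.13,0.12],"delta_rot":[0,0,0]}])

```text
clock: 12.3
tcp_pos: [0.4695, 0.1169, 0.2494]
orientation: [-0.48, 0.877, 0.0, 0.0]
contact_force: [0.5, -0.1, -0.9]
finger_gap: 0.0401
finger_force: 25.6
```

Scaled: 17.4 cm / 100 = 0.174, 16.7 cm / 100 = 0.167.

Request:
arm_command(deltas=[{"claw":1,"linear":[0.013,0.04,0],"delta_rot":[0,0,0]},{"claw":1,"linear":[0.026,0.08,0],"delta_rot":[0,0,0]},{"claw":1,"linear":[0.039,0.12,0],"delta_rot":[0,0,0]},{"claw":1,"linear":[0.05,0.15,0],"delta_rot":[0,0,0]},{"claw":1,"linear":[0.056,0.167,0],"delta_rot":[0,0,0]},{"claw":1,"linear":[0.059,0.174,0],"delta_rot":[0,0,0]},{"claw":1,"linear":[0.059,0.174,0],"delta_rot":[0,0,0]}])

```text
clock: 13.0
tcp_pos: [0.5283, 0.2901, 0.2485]
orientation: [-0.481, 0.877, -0.0, -0.001]
contact_force: [0.3, 0.1, -1.2]
finger_gap: 0.0401
finger_force: 25.6
```

Scaled: -10.6 cm / 100 = -0.106, -10.2 cm / 100 = -0.102.

Request:
arm_command(deltas=[{"claw":1,"linear":[0,0,-0.025],"delta_rot":[0,0,0]},{"claw":1,"linear":[0,0,-0.05],"delta_rot":[0,0,0]},{"claw":1,"linear":[0,0,-0.07],"delta_rot":[0,0,0]},{"claw":1,"linear":[0,0,-0.085],"delta_rot":[0,0,0]},{"claw":1,"linear":[0,0,-0.095],"delta_rot":[0,0,0]},{"claw":1,"linear":[0,0,-0.102],"delta_rot":[0,0,0]},{"claw":1,"linear":[0,0,-0.106],"delta_rot":[0,0,0]},{"claw":1,"linear":[0,0,-0.106],"delta_rot":[0,0,0]}])

```text
clock: 13.8
tcp_pos: [0.5284, 0.2895, 0.1434]
orientation: [-0.481, 0.877, -0.0, -0.0]
contact_force: [0.9, 0.2, -1.1]
finger_gap: 0.0404
finger_force: 25.6
```

Scaled: -0.35 cm / 100 = -0.0035, -0.3 cm / 100 = -0.003.

Request:
arm_command(deltas=[{"claw":1,"linear":[0,0,-0.0015],"delta_rot":[0,0,0]},{"claw":1,"linear":[0,0,-0.003],"delta_rot":[0,0,0]},{"claw":1,"linear":[0,0,-0.0035],"delta_rot":[0,0,0]},{"claw":1,"linear":[0,0,-0.0035],"delta_rot":[0,0,0]}])

```text
clock: 14.2
tcp_pos: [0.5284, 0.2898, 0.1399]
orientation: [-0.481, 0.877, 0.0, 0.0]
contact_force: [-0.3, 0.2, -1.3]
finger_gap: 0.04
finger_force: 25.6
```

Scaled: -0.1 cm / 100 = -0.001, -0.05 cm / 100 = -0.0005.

Request:
arm_command(deltas=[{"claw":1,"linear":[0,0,-0.0005],"delta_rot":[0,0,0]},{"claw":1,"linear":[0,0,-0.001],"delta_rot":[0,0,0]},{"claw":1,"linear":[0,0,-0.001],"delta_rot":[0,0,0]}])

```text
clock: 14.5
tcp_pos: [0.5285, 0.2899, 0.1398]
orientation: [-0.481, 0.877, 0.0, 0.001]
contact_force: [-2.5, 0.6, 4.6]
finger_gap: 0.0405
finger_force: 26.2
```

Scaled: 13 cm / 100 = 0.13, 9 cm / 100 = 0.09.

Request:
arm_command(deltas=[{"claw":0.45,"linear":[0,0,0],"delta_rot":[0,0,0]},{"claw":0.35,"linear":[0,0,0],"delta_rot":[0,0,0]},{"claw":0.15,"linear":[0,0,0],"delta_rot":[0,0,0]},{"claw":0.15,"linear":[0,0,0],"delta_rot":[0,0,0]},{"claw":0.15,"linear":[0,0,0.02],"delta_rot":[0,0,0]},{"claw":0.15,"linear":[0,0,0.05],"delta_rot":[0,0,0]},{"claw":0.15,"linear":[0,0,0.09],"delta_rot":[0,0,0]},{"claw":0.15,"linear":[0,0,0.13],"delta_rot":[0,0,0]}])

```text
clock: 15.3
tcp_pos: [0.5282, 0.2894, 0.27]
orientation: [-0.481, 0.877, -0.0, -0.0]
contact_force: [0.8, -0.2, 0.3]
finger_gap: 0.0725
finger_force: 0.0
```

```bash
python3 - <<'E'
from h import *
t=bot.camera('top'); s=bot.camera('scene')
a=cv2.resize(t['image'][120:300,125:445],(800,450),interpolation=2); 
cv2.imwrite('pics/c1.png',a[:,:,::-1])
cv2.imwrite('pics/c2.png',cv2.resize(s['image'][170:300,120:420],None,fx=2.6,fy=2.6,interpolation=2)[:,:,::-1])
E
```

```text
(no output)
```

View pics/c2.png

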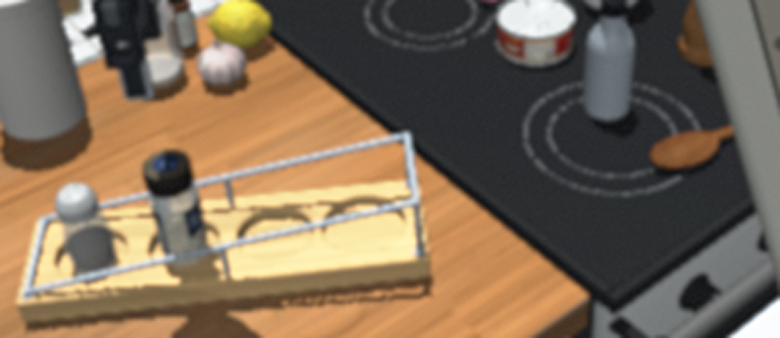

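The shaker (at 75,215 in the crop) and the jar (170,205) stand upright in their wells. The cruet comes next.

Scaled: -35.5 cm / 100 = -0.355, -31 cm / 100 = -0.31.

Request:
arm_command(deltas=[{"claw":0,"linear":[-0.008,-0.04,0],"delta_rot":[0,0,0]},{"claw":0,"linear":[-0.017,-0.085,0],"delta_rot":[0,0,0]},{"claw":0,"linear":[-0.026,-0.13,0],"delta_rot":[0,0,0]},{"claw":0,"linear":[-0.035,-0.175,0],"delta_rot":[0,0,0]},{"claw":0,"linear":[-0.044,-0.22,0],"delta_rot":[0,0,0]},{"claw":0,"linear":[-0.053,-0.265,0],"delta_rot":[0,0,0]},{"claw":0,"linear":[-0.062,-0.31,0],"delta_rot":[0,0,0]},{"claw":0,"linear":[-0.071,-0.355,0],"delta_rot":[0,0,0]}])

```text
clock: 16.2
tcp_pos: [0.4566, -0.0669, 0.2689]
orientation: [-0.481, 0.877, -0.0, 0.0]
contact_force: [0.5, -0.1, 0.6]
finger_gap: 0.0856
finger_force: 0.0
```

Scaled: -9.6 cm / 100 = -0.096, -9.1 cm / 100 = -0.091.

Request:
arm_command(deltas=[{"claw":0,"linear":[-0.009,-0.045,0],"delta_rot":[0,0,0]},{"claw":0,"linear":[-0.017,-0.08,0],"delta_rot":[0,0,0]},{"claw":0,"linear":[-0.019,-0.091,-0.01],"delta_rot":[0,0,0]},{"claw":0,"linear":[-0.019,-0.091,-0.04],"delta_rot":[0,0,0]},{"claw":0,"linear":[-0.019,-0.091,-0.07],"delta_rot":[0,0,0]},{"claw":0,"linear":[-0.019,-0.091,-0.09],"delta_rot":[0,0,0]},{"claw":0,"linear":[-0.019,-0.091,-0.096],"delta_rot":[0,0,0]},{"claw":0,"linear":[-0.019,-0.091,-0.096],"delta_rot":[0,0,0]}])

```text
clock: 17.0
tcp_pos: [0.4381, -0.1561, 0.1723]
orientation: [-0.481, 0.877, 0.0, -0.001]
contact_force: [-0.5, -0.2, 0.6]
finger_gap: 0.085
finger_force: 0.0
```

Request:
arm_command(deltas=[{"claw":0.3,"linear":[0,0,0],"delta_rot":[0,0,0]},{"claw":0.5,"linear":[0,0,0],"delta_rot":[0,0,0]},{"claw":0.6,"linear":[0,0,0],"delta_rot":[0,0,0]},{"claw":0.7,"linear":[0,0,0],"delta_rot":[0,0,0]},{"claw":1,"linear":[0,0,0],"delta_rot":[0,0,0]},{"claw":1,"linear":[0,0,0],"delta_rot":[0,0,0]},{"claw":1,"linear":[0,0,0],"delta_rot":[0,0,0]},{"claw":1,"linear":[0,0,0],"delta_rot":[0,0,0]}], squeeze=30)

```text
clock: 17.8
tcp_pos: [0.4383, -0.1562, 0.1736]
orientation: [-0.481, 0.877, -0.0, 0.0]
contact_force: [-3.1, 1.7, 6.8]
finger_gap: 0.0259
finger_force: 33.4
```

Request:
arm_command(deltas=[{"claw":1,"linear":[0,0,0.015],"delta_rot":[0,0,0]},{"claw":1,"linear":[0,0,0.04],"delta_rot":[0,0,0]},{"claw":1,"linear":[0,0,0.07],"delta_rot":[0,0,0]},{"claw":1,"linear":[0,0,0.1],"delta_rot":[0,0,0]},{"claw":1,"linear":[0.002,0.015,0.12],"delta_rot":[0,0,0]},{"claw":1,"linear":[0.006,0.05,0.12],"delta_rot":[0,0,0]},{"claw":1,"linear":[0.011,0.09,0.12],"delta_rot":[0,0,0]},{"claw":1,"linear":[0.016,0.13,0.12],"delta_rot":[0,0,0]}])

```text
clock: 18.6
tcp_pos: [0.4539, -0.025, 0.2925]
orientation: [-0.48, 0.877, 0.0, -0.0]
contact_force: [1.3, -0.5, -2.8]
finger_gap: 0.0258
finger_force: 32.7
```

Scaled: 24.8 cm / 100 = 0.248, 24.7 cm / 100 = 0.247.

Request:
arm_command(deltas=[{"claw":1,"linear":[0.005,0.04,0],"delta_rot":[0,0,0]},{"claw":1,"linear":[0.01,0.08,0],"delta_rot":[0,0,0]},{"claw":1,"linear":[0.015,0.12,0],"delta_rot":[0,0,0]},{"claw":1,"linear":[0.02,0.16,0],"delta_rot":[0,0,0]},{"claw":1,"linear":[0.025,0.2,0],"delta_rot":[0,0,0]},{"claw":1,"linear":[0.029,0.23,0],"delta_rot":[0,0,0]},{"claw":1,"linear":[0.031,0.247,0],"delta_rot":[0,0,0]},{"claw":1,"linear":[0.031,0.248,0],"delta_rot":[0,0,0]}])

```text
clock: 19.4
tcp_pos: [0.4852, 0.2234, 0.2917]
orientation: [-0.482, 0.876, 0.0, -0.001]
contact_force: [-0.3, -0.5, -2.6]
finger_gap: 0.0263
finger_force: 32.6
```

Scaled: -10.6 cm / 100 = -0.106, -10.2 cm / 100 = -0.102.

Request:
arm_command(deltas=[{"claw":1,"linear":[0,0,-0.02],"delta_rot":[0,0,0]},{"claw":1,"linear":[0,0,-0.045],"delta_rot":[0,0,0]},{"claw":1,"linear":[0,0,-0.07],"delta_rot":[0,0,0]},{"claw":1,"linear":[0,0,-0.085],"delta_rot":[0,0,0]},{"claw":1,"linear":[0,0,-0.095],"delta_rot":[0,0,0]},{"claw":1,"linear":[0,0,-0.102],"delta_rot":[0,0,0]},{"claw":1,"linear":[0,0,-0.106],"delta_rot":[0,0,0]},{"claw":1,"linear":[0,0,-0.106],"delta_rot":[0,0,0]}])

```text
clock: 20.2
tcp_pos: [0.4854, 0.2215, 0.1869]
orientation: [-0.481, 0.877, -0.0, 0.0]
contact_force: [-0.3, -0.2, -3.1]
finger_gap: 0.0261
finger_force: 32.6
```

Request:
arm_command(deltas=[{"claw":1,"linear":[0,0,-0.0015],"delta_rot":[0,0,0]},{"claw":1,"linear":[0,0,-0.003],"delta_rot":[0,0,0]},{"claw":1,"linear":[0,0,-0.0035],"delta_rot":[0,0,0]},{"claw":1,"linear":[0,0,-0.0035],"delta_rot":[0,0,0]}])

```text
clock: 20.6
tcp_pos: [0.4854, 0.2218, 0.1835]
orientation: [-0.481, 0.877, 0.0, 0.0]
contact_force: [0.9, -0.3, -3.1]
finger_gap: 0.0259
finger_force: 32.7
```

Scaled: -0.1 cm / 100 = -0.001, -0.05 cm / 100 = -0.0005.

Request:
arm_command(deltas=[{"claw":1,"linear":[0,0,-0.0005],"delta_rot":[0,0,0]},{"claw":1,"linear":[0,0,-0.001],"delta_rot":[0,0,0]},{"claw":1,"linear":[0,0,-0.001],"delta_rot":[0,0,0]}])

```text
clock: 20.9
tcp_pos: [0.4856, 0.2219, 0.1831]
orientation: [-0.481, 0.877, -0.0, 0.001]
contact_force: [-1.7, -0.4, 2.8]
finger_gap: 0.0261
finger_force: 33.5
```

Scaled: 12 cm / 100 = 0.12, 9 cm / 100 = 0.09.

Request:
arm_command(deltas=[{"claw":0.6,"linear":[0,0,0],"delta_rot":[0,0,0]},{"claw":0.5,"linear":[0,0,0],"delta_rot":[0,0,0]},{"claw":0.3,"linear":[0,0,0],"delta_rot":[0,0,0]},{"claw":0.3,"linear":[0,0,0],"delta_rot":[0,0,0]},{"claw":0.3,"linear":[0,0,0.02],"delta_rot":[0,0,0]},{"claw":0.3,"linear":[0,0,0.05],"delta_rot":[0,0,0]},{"claw":0.2,"linear":[0,0,0.09],"delta_rot":[0,0,0]},{"claw":0.1,"linear":[0,0,0.12],"delta_rot":[0,0,0]}])

```text
clock: 21.7
tcp_pos: [0.4857, 0.2217, 0.3048]
orientation: [-0.481, 0.877, -0.0, 0.001]
contact_force: [0.6, 0.5, 1.0]
finger_gap: 0.0768
finger_force: 0.0
```

Scaled: -35.5 cm / 100 = -0.355, -31 cm / 100 = -0.31.

Request:
arm_command(deltas=[{"claw":0,"linear":[-0.004,-0.04,0],"delta_rot":[0,0,0]},{"claw":0,"linear":[-0.008,-0.085,0],"delta_rot":[0,0,0]},{"claw":0,"linear":[-0.012,-0.13,0],"delta_rot":[0,0,0]},{"claw":0,"linear":[-0.016,-0.175,0],"delta_rot":[0,0,0]},{"claw":0,"linear":[-0.02,-0.22,0],"delta_rot":[0,0,0]},{"claw":0,"linear":[-0.024,-0.265,0],"delta_rot":[0,0,0]},{"claw":0,"linear":[-0.028,-0.31,0],"delta_rot":[0,0,0]},{"claw":0,"linear":[-0.032,-0.355,0],"delta_rot":[0,0,0]}])

```text
clock: 22.5
tcp_pos: [0.4528, -0.135, 0.3026]
orientation: [-0.481, 0.877, -0.0, 0.0]
contact_force: [0.9, -0.2, 0.7]
finger_gap: 0.0858
finger_force: 0.0
```

Scaled: -17.6 cm / 100 = -0.176, -16.5 cm / 100 = -0.165.

Request:
arm_command(deltas=[{"claw":0,"linear":[-0.004,-0.045,0],"delta_rot":[0,0,0]},{"claw":0,"linear":[-0.009,-0.09,0],"delta_rot":[0,0,0]},{"claw":0,"linear":[-0.013,-0.13,0],"delta_rot":[0,0,0]},{"claw":0,"linear":[-0.017,-0.165,0],"delta_rot":[0,0,0]},{"claw":0,"linear":[-0.017,-0.176,0],"delta_rot":[0,0,0]},{"claw":0,"linear":[-0.017,-0.176,0],"delta_rot":[0,0,0]}])

```text
clock: 23.1
tcp_pos: [0.4361, -0.3105, 0.3018]
orientation: [-0.48, 0.877, 0.0, -0.0]
contact_force: [0.2, -0.2, 0.5]
finger_gap: 0.0854
finger_force: 0.0
```

```bash
python3 - <<'E'
from h import *
t=bot.camera('top'); s=bot.camera('scene')
a=t['image'][140:300,120:520]; b=s['image'][110:310,120:420]
v=np.vstack([cv2.resize(a,(740,296)),cv2.resize(b,(440,293))[:, :].copy() if 0 else np.pad(cv2.resize(b,(440,293)),((0,0),(0,300),(0,0)))])
cv2.imwrite('pics/c3.png',v[:,:,::-1])
E
```

```text
(no output)
```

View pics/c3.png

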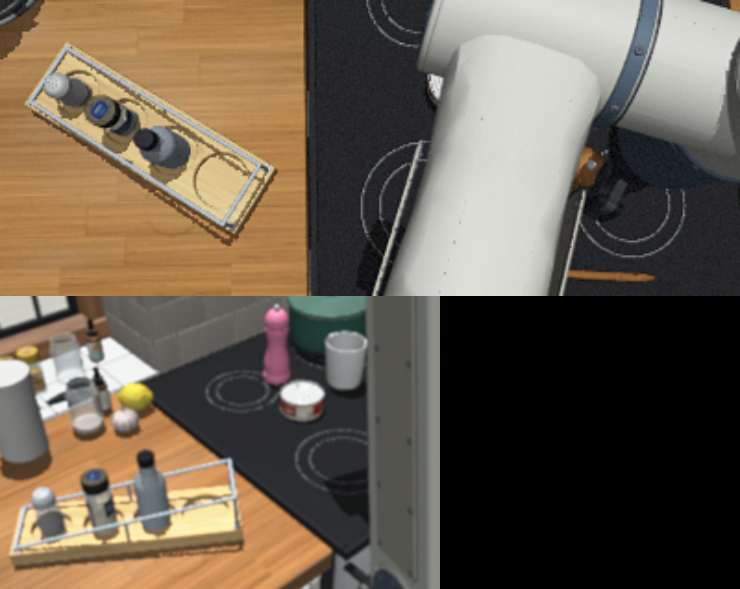

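Three are seated upright in the stand: salt, jar and cruet from left to right. The big well at the high-rail end is free. Now the brown mill.

Scaled: -10.8 cm / 100 = -0.108, -10.3 cm / 100 = -0.103.

Request:
arm_command(deltas=[{"claw":0,"linear":[0,0,-0.02],"delta_rot":[0,0,0]},{"claw":0,"linear":[0,0,-0.045],"delta_rot":[0,0,0]},{"claw":0,"linear":[0,0,-0.07],"delta_rot":[0,0,0]},{"claw":0,"linear":[0,0,-0.09],"delta_rot":[0,0,0]},{"claw":0,"linear":[0,0,-0.103],"delta_rot":[0,0,0]},{"claw":0,"linear":[0,0,-0.108],"delta_rot":[0,0,0]},{"claw":0,"linear":[0,0,-0.108],"delta_rot":[0,0,0]}])

```text
clock: 23.9
tcp_pos: [0.4365, -0.3084, 0.1942]
orientation: [-0.481, 0.876, 0.0, -0.0]
contact_force: [-0.4, -0.8, 0.5]
finger_gap: 0.0855
finger_force: 0.0
```

Request:
arm_command(deltas=[{"claw":0.2,"linear":[0,0,0],"delta_rot":[0,0,0]},{"claw":0.3,"linear":[0,0,0],"delta_rot":[0,0,0]},{"claw":0.4,"linear":[0,0,0],"delta_rot":[0,0,0]},{"claw":0.5,"linear":[0,0,0],"delta_rot":[0,0,0]},{"claw":1,"linear":[0,0,0],"delta_rot":[0,0,0]},{"claw":1,"linear":[0,0,0],"delta_rot":[0,0,0]},{"claw":1,"linear":[0,0,0],"delta_rot":[0,0,0]},{"claw":1,"linear":[0,0,0],"delta_rot":[0,0,0]}], squeeze=30)

```text
clock: 24.7
tcp_pos: [0.4368, -0.3097, 0.1953]
orientation: [-0.481, 0.877, -0.001, 0.0]
contact_force: [-0.3, 0.6, 5.5]
finger_gap: 0.0466
finger_force: 30.9
```

The gap of 46.6 mm is below the head's 49 mm, so the pads probably sit above its widest point. I'll open, go 7 mm lower and close again.

Scaled: -0.7 cm / 100 = -0.007, -0.4 cm / 100 = -0.004.

Request:
arm_command(deltas=[{"claw":0.35,"linear":[0,0,0],"delta_rot":[0,0,0]},{"claw":0.25,"linear":[0,0,0],"delta_rot":[0,0,0]},{"claw":0.15,"linear":[0,0,-0.004],"delta_rot":[0,0,0]},{"claw":0.15,"linear":[0,0,-0.007],"delta_rot":[0,0,0]},{"claw":0.15,"linear":[0,0,-0.007],"delta_rot":[0,0,0]},{"claw":0.3,"linear":[0,0,-0.007],"delta_rot":[0,0,0]},{"claw":0.4,"linear":[0,0,-0.007],"delta_rot":[0,0,0]},{"claw":0.5,"linear":[0,0,-0.007],"delta_rot":[0,0,0]}])

```text
clock: 25.5
tcp_pos: [0.4366, -0.3095, 0.1878]
orientation: [-0.481, 0.877, -0.0, 0.0]
contact_force: [0.4, 0.2, 1.6]
finger_gap: 0.0473
finger_force: 31.1
```

Request:
arm_command(deltas=[{"claw":1,"linear":[0,0,0],"delta_rot":[0,0,0]},{"claw":1,"linear":[0,0,0],"delta_rot":[0,0,0]},{"claw":1,"linear":[0,0,0],"delta_rot":[0,0,0]},{"claw":1,"linear":[0,0,0],"delta_rot":[0,0,0]}])

```text
clock: 25.9
tcp_pos: [0.4366, -0.3094, 0.1877]
orientation: [-0.481, 0.877, -0.0, 0.0]
contact_force: [1.7, -0.2, 2.7]
finger_gap: 0.0471
finger_force: 31.1
```

Scaled: 11.5 cm / 100 = 0.115, 11 cm / 100 = 0.11.

Request:
arm_command(deltas=[{"claw":1,"linear":[0,0,0.01],"delta_rot":[0,0,0]},{"claw":1,"linear":[0,0,0.025],"delta_rot":[0,0,0]},{"claw":1,"linear":[0,0,0.05],"delta_rot":[0,0,0]},{"claw":1,"linear":[0,0,0.075],"delta_rot":[0,0,0]},{"claw":1,"linear":[0,0,0.095],"delta_rot":[0,0,0]},{"claw":1,"linear":[0,0,0.11],"delta_rot":[0,0,0]},{"claw":1,"linear":[0,0,0.115],"delta_rot":[0,0,0]},{"claw":1,"linear":[0,0,0.115],"delta_rot":[0,0,0]}])

```text
clock: 26.7
tcp_pos: [0.4363, -0.3091, 0.3026]
orientation: [-0.481, 0.877, 0.0, 0.0]
contact_force: [-0.5, -0.3, -2.2]
finger_gap: 0.0468
finger_force: 31.4
```

Scaled: 21 cm / 100 = 0.21, 18 cm / 100 = 0.18.

Request:
arm_command(deltas=[{"claw":1,"linear":[0,0.01,0],"delta_rot":[0,0,0]},{"claw":1,"linear":[0,0.03,0],"delta_rot":[0,0,0]},{"claw":1,"linear":[0,0.06,0],"delta_rot":[0,0,0]},{"claw":1,"linear":[0.001,0.09,0],"delta_rot":[0,0,0]},{"claw":1,"linear":[0.001,0.12,0],"delta_rot":[0,0,0]},{"claw":1,"linear":[0.001,0.15,0],"delta_rot":[0,0,0]},{"claw":1,"linear":[0.002,0.18,0],"delta_rot":[0,0,0]},{"claw":1,"linear":[0.002,0.21,0],"delta_rot":[0,0,0]}])

```text
clock: 27.5
tcp_pos: [0.4375, -0.0975, 0.3012]
orientation: [-0.481, 0.877, 0.001, -0.001]
contact_force: [1.3, 0.7, -2.6]
finger_gap: 0.0473
finger_force: 31.4
```

Scaled: 23 cm / 100 = 0.23, 21 cm / 100 = 0.21.

Request:
arm_command(deltas=[{"claw":1,"linear":[0,0.03,0],"delta_rot":[0,0,0]},{"claw":1,"linear":[0.001,0.06,0],"delta_rot":[0,0,0]},{"claw":1,"linear":[0.001,0.09,0],"delta_rot":[0,0,0]},{"claw":1,"linear":[0.001,0.12,0],"delta_rot":[0,0,0]},{"claw":1,"linear":[0.002,0.15,0],"delta_rot":[0,0,0]},{"claw":1,"linear":[0.002,0.18,0],"delta_rot":[0,0,0]},{"claw":1,"linear":[0.003,0.21,0],"delta_rot":[0,0,0]},{"claw":1,"linear":[0.003,0.23,0],"delta_rot":[0,0,0]}])

```text
clock: 28.3
tcp_pos: [0.4403, 0.1326, 0.3011]
orientation: [-0.481, 0.877, 0.0, -0.001]
contact_force: [0.3, -0.4, -1.3]
finger_gap: 0.0469
finger_force: 31.4
```

Scaled: 2.4 cm / 100 = 0.024, 2.1 cm / 100 = 0.021.

Request:
arm_command(deltas=[{"claw":1,"linear":[0,0.014,0],"delta_rot":[0,0,0]},{"claw":1,"linear":[0,0.021,0],"delta_rot":[0,0,0]},{"claw":1,"linear":[0,0.024,0],"delta_rot":[0,0,0]},{"claw":1,"linear":[0,0.024,0],"delta_rot":[0,0,0]},{"claw":1,"linear":[0,0.024,0],"delta_rot":[0,0,0]},{"claw":1,"linear":[0,0.024,0],"delta_rot":[0,0,0]}])

```text
clock: 28.9
tcp_pos: [0.4414, 0.1541, 0.3025]
orientation: [-0.48, 0.877, -0.0, 0.0]
contact_force: [-0.3, -0.5, -2.1]
finger_gap: 0.0472
finger_force: 31.4
```

```bash
python3 - <<'E'
from h import *
s=bot.camera('scene')
cv2.imwrite('pics/c4.png',cv2.resize(s['image'][120:300,120:320],None,fx=3,fy=3,interpolation=2)[:,:,::-1])
E
```

```text
(no output)
```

View pics/c4.png

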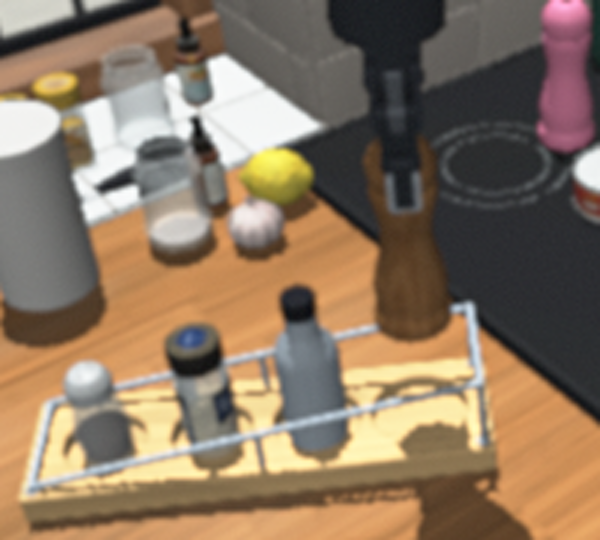

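The mill hangs upright (410,240 in the crop) above the empty well. Lowering it now.

Scaled: -10.2 cm / 100 = -0.102, -9.8 cm / 100 = -0.098.

Request:
arm_command(deltas=[{"claw":1,"linear":[0,0,-0.015],"delta_rot":[0,0,0]},{"claw":1,"linear":[0,0,-0.035],"delta_rot":[0,0,0]},{"claw":1,"linear":[0,0,-0.055],"delta_rot":[0,0,0]},{"claw":1,"linear":[0,0,-0.075],"delta_rot":[0,0,0]},{"claw":1,"linear":[0,0,-0.09],"delta_rot":[0,0,0]},{"claw":1,"linear":[0,0,-0.098],"delta_rot":[0,0,0]},{"claw":1,"linear":[0,0,-0.102],"delta_rot":[0,0,0]},{"claw":1,"linear":[0,0,-0.102],"delta_rot":[0,0,0]}])

```text
clock: 29.75
tcp_pos: [0.4415, 0.1546, 0.2005]
orientation: [-0.481, 0.877, -0.0, -0.0]
contact_force: [-0.8, -0.1, -2.2]
finger_gap: 0.0469
finger_force: 31.4
```

Scaled: -0.3 cm / 100 = -0.003, -0.2 cm / 100 = -0.002.

Request:
arm_command(deltas=[{"claw":1,"linear":[0,0,-0.001],"delta_rot":[0,0,0]},{"claw":1,"linear":[0,0,-0.002],"delta_rot":[0,0,0]},{"claw":1,"linear":[0,0,-0.003],"delta_rot":[0,0,0]},{"claw":1,"linear":[0,0,-0.003],"delta_rot":[0,0,0]}])

```text
clock: 30.15
tcp_pos: [0.4414, 0.1547, 0.1975]
orientation: [-0.481, 0.877, 0.0, 0.0]
contact_force: [0.2, 0.4, -2.1]
finger_gap: 0.0473
finger_force: 31.4
```

Scaled: -0.1 cm / 100 = -0.001, -0.05 cm / 100 = -0.0005.

Request:
arm_command(deltas=[{"claw":1,"linear":[0,0,-0.0005],"delta_rot":[0,0,0]},{"claw":1,"linear":[0,0,-0.001],"delta_rot":[0,0,0]},{"claw":1,"linear":[0,0,-0.001],"delta_rot":[0,0,0]}])

```text
clock: 30.45
tcp_pos: [0.4419, 0.155, 0.1972]
orientation: [-0.481, 0.877, -0.0, 0.001]
contact_force: [-0.9, -0.3, 4.4]
finger_gap: 0.0473
finger_force: 31.5
```

Contact felt at the expected height, so I'll release and retreat.

Scaled: 10 cm / 100 = 0.1, 7 cm / 100 = 0.07.

Request:
arm_command(deltas=[{"claw":0.35,"linear":[0,0,0],"delta_rot":[0,0,0]},{"claw":0.25,"linear":[0,0,0],"delta_rot":[0,0,0]},{"claw":0.1,"linear":[0,0,0],"delta_rot":[0,0,0]},{"claw":0,"linear":[0,0,0],"delta_rot":[0,0,0]},{"claw":0,"linear":[0,0,0.015],"delta_rot":[0,0,0]},{"claw":0,"linear":[0,0,0.04],"delta_rot":[0,0,0]},{"claw":0,"linear":[0,0,0.07],"delta_rot":[0,0,0]},{"claw":0,"linear":[0,0,0.1],"delta_rot":[0,0,0]}])

```text
clock: 31.25
tcp_pos: [0.4412, 0.1545, 0.2973]
orientation: [-0.481, 0.877, -0.0, -0.0]
contact_force: [0.2, 0.5, -0.0]
finger_gap: 0.0858
finger_force: 0.0
```

Scaled: -23 cm / 100 = -0.23, -22 cm / 100 = -0.22.

Request:
arm_command(deltas=[{"claw":0,"linear":[0,-0.03,0],"delta_rot":[0,0,0]},{"claw":0,"linear":[0,-0.07,0],"delta_rot":[0,0,0]},{"claw":0,"linear":[0,-0.11,0],"delta_rot":[0,0,0]},{"claw":0,"linear":[0,-0.15,0],"delta_rot":[0,0,0]},{"claw":0,"linear":[0,-0.19,0],"delta_rot":[0,0,0]},{"claw":0,"linear":[0,-0.22,0],"delta_rot":[0,0,0]},{"claw":0,"linear":[0,-0.23,0],"delta_rot":[0,0,0]},{"claw":0,"linear":[0,-0.23,0],"delta_rot":[0,0,0]}])

```text
clock: 32.05
tcp_pos: [0.4413, -0.0762, 0.2962]
orientation: [-0.48, 0.877, 0.0, -0.0]
contact_force: [1.0, -0.2, -0.0]
finger_gap: 0.0852
finger_force: 0.0
```

```bash
python3 - <<'E'
from h import *
t=bot.camera('top'); s=bot.camera('scene')
a=t['image'][140:300,120:520]; b=s['image'][110:310,120:420]
v=np.vstack([cv2.resize(a,(740,296)),np.pad(cv2.resize(b,(440,293)),((0,0),(0,300),(0,0)))])
cv2.imwrite('pics/c5.png',v[:,:,::-1])
for k in ['beaker','tin','spoon']: print(k,[np.round(d['extent']).tolist() for c in (t,s) for d in bot.look_for(k,c)])
E
```

```text
beaker [[406.0, 152.0, 446.0, 190.0], [340.0, 134.0, 370.0, 173.0]]
tin [[376.0, 170.0, 384.0, 195.0], [309.0, 168.0, 340.0, 195.0], [142.0, 238.0, 164.0, 276.0]]
spoon [[350.0, 269.0, 471.0, 294.0], [372.0, 214.0, 414.0, 235.0]]
```

View pics/c5.png

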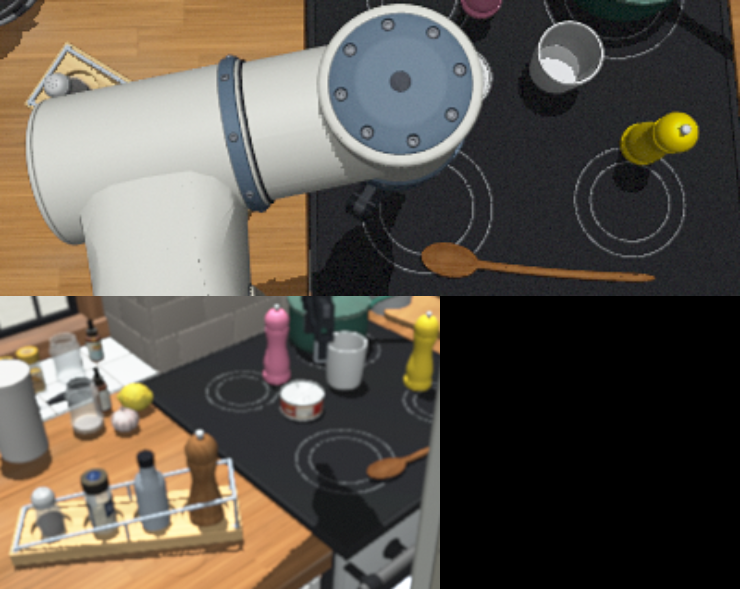

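All four stand upright in height order, with the mill at the high-rail end (205,480). The beaker, tin and spoon haven't moved.

```bash
python3 -c "
from cell import bot
print(bot.hand_in())"
```

```text
the job is handed in; nothing more can be done
None
```

The pepper mill, oil cruet, spice jar and salt shaker are back in the stand, upright and in height order with the mill at the high-rail end; the beaker, tin and spoon were not moved, and the job is handed in (result not shown).

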